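# Peel a stuck slump-mould tray off its stack and hold it out

### The job

The square slump-mould trays have stuck together in their stack: take the top tray by its rim at one cut corner and ease that corner up first, with the opposite corner still sitting down in the stack, until the tray leans by about ten degrees and its snap nibs have let go. Then lift it clear, leaving the trays below and everything else on the bench where they stand, and carry it over to the bare square ware board. Finish while holding the tray there by its rim, level and still, centred above the board with its underside about 15 to 20 cm above the bench, ready for a slab: do not put it down or let go.

Things in the scene. Friction and masses are not known exactly. Their poses are not given: they have to be found in the camera images.
- tray_mid (a point): centre, half-way up, of the top tray (the one to take): grey formed plastic, open at the top, square, 180 mm over the rim, 66 mm high, 0.21 to 0.41 kg, corners cut at 45 degrees. The point is 33 mm above its underside; x and y run along its sides, z up, so the cut corners lie at 45, 135, 225 and 315 degrees from x. Nested, its underside is 108 mm and its rim's top 174 mm above the bench
- rim0 (a point): grasp point on the top tray's folded rim at the cut corner 45 degrees from tray x: middle of the rim's width, half-way down it. Rim 10 mm wide, 16 mm deep, upright faces, straight for 42 mm outside and 34 mm inside; outer face 106 mm, inner face 96 mm from the tray's middle. 30 mm of depth is free below the rim's top, inside and outside (next tray's rim). Axes as the tray
- rim1 (a point): grasp point on the top tray's folded rim at the cut corner 135 degrees from tray x: middle of the rim's width, half-way down it. Rim 10 mm wide, 16 mm deep, upright faces, straight for 42 mm outside and 34 mm inside; outer face 106 mm, inner face 96 mm from the tray's middle. 30 mm of depth is free below the rim's top, inside and outside (next tray's rim). Axes as the tray
- rim2 (a point): grasp point on the top tray's folded rim at the cut corner 225 degrees from tray x: middle of the rim's width, half-way down it. Rim 10 mm wide, 16 mm deep, upright faces, straight for 42 mm outside and 34 mm inside; outer face 106 mm, inner face 96 mm from the tray's middle. 30 mm of depth is free below the rim's top, inside and outside (next tray's rim). Axes as the tray
- rim3 (a point): grasp point on the top tray's folded rim at the cut corner 315 degrees from tray x: middle of the rim's width, half-way down it. Rim 10 mm wide, 16 mm deep, upright faces, straight for 42 mm outside and 34 mm inside; outer face 106 mm, inner face 96 mm from the tray's middle. 30 mm of depth is free below the rim's top, inside and outside (next tray's rim). Axes as the tray
- foot0 (a point): bottom edge of the top tray's foot at the cut corner 45 degrees from tray x, on its underside, 91 mm from its middle. The foot (150 mm square) reaches 30 mm into the tray below with 5 mm play and stands on lugs in its corners; a spring nib holds this corner back with roughly 2 N until it has risen about 10 mm
- foot1 (a point): bottom edge of the top tray's foot at the cut corner 135 degrees from tray x, on its underside, 91 mm from its middle. The foot (150 mm square) reaches 30 mm into the tray below with 5 mm play and stands on lugs in its corners; a spring nib holds this corner back with roughly 2 N until it has risen about 10 mm
- foot2 (a point): bottom edge of the top tray's foot at the cut corner 225 degrees from tray x, on its underside, 91 mm from its middle. The foot (150 mm square) reaches 30 mm into the tray below with 5 mm play and stands on lugs in its corners; a spring nib holds this corner back with roughly 2 N until it has risen about 10 mm
- foot3 (a point): bottom edge of the top tray's foot at the cut corner 315 degrees from tray x, on its underside, 91 mm from its middle. The foot (150 mm square) reaches 30 mm into the tray below with 5 mm play and stands on lugs in its corners; a spring nib holds this corner back with roughly 2 N until it has risen about 10 mm
- stack: the three identical trays under it, nested and stuck as one loose piece of 1.0 kg, 138 mm high; origin in the middle of its underside on the bench, axes along the trays' sides. The foot of the top tray stands 108 mm above this origin
- board_top (a point): middle of the top face of the bare ware board: flat brown square, 200 x 200 x 12 mm, lying on the bench; x and y along its sides
- rib: bystander, leave alone: wooden rib: flat oblong with round ends, 102 x 42 x 8 mm; origin in its underside, on the bench
- looptool: bystander, leave alone: loop tool: 11 mm square wooden handle with a wire loop, 174 mm long, lying flat; origin in its underside, on the bench
- slipjar: bystander, leave alone: lidded jar of slip, 72 mm across, 95 mm high; origin in its underside, on the bench
- mug: bystander, leave alone: white mug, 76 mm across, 85 mm high; origin in its underside, on the bench
- bowl: bystander, leave alone: bisque bowl, 124 mm across, 50 mm high; origin in its underside, on the bench
- stamp: bystander, leave alone: bisque hand stamp, 44 mm across, 56 mm high; origin in its underside, on the bench
- bat: bystander, leave alone: round plaster bat, 170 mm across, 22 mm thick; origin in its underside, on the bench
Not all that is in view belongs to the job. What is shaped like the part that bears tray_mid but purple is not meant.

How it is judged (in metres and radians):
On the way, in this order (a step that is already met when the one before it is completed fails the run):
1. held by the fingers, the top tray leans more than 8 degrees with one corner of its foot still down in the stack (risen less than 8 mm) (angle between tray_mid's own z axis and vertical above 0.14 rad and horizontal distance between tray_mid and stack below 0.05 m and contact force between tray and the fingers above 0.3 N and z of any of foot0, foot1, foot2, foot3 in the frame of stack below 0.116 m), for 0.1 s.
2. the whole foot of the tray is clear above the rim of the stack (height (world z) of each of foot0, foot1, foot2, foot3 above 0.141 m), for 0.1 s.
At the end, for the whole second after the job is handed in: The fingers hold the top tray still (under 30 mm/s), level within 12 degrees, its middle within 40 mm of the board's middle seen from above and 143 to 293 mm above the bench (underside 110 to 260 mm up, nothing else under it); the other trays stand upright within 30 mm of where they were (horizontal distance between tray_mid and board_top below 0.04 m and height (world z) of tray_mid between 0.143 and 0.293 m and angle between tray_mid's own z axis and vertical below 0.21 rad and contact force between tray and the fingers above 0.3 N and linear speed of tray below 0.03 m/s and distance of stack from where it was at the start of the episode below 0.03 m and angle between stack's own z axis and vertical below 0.08 rad); the arm keeps its last pose, push and grip.
It fails at once if the trays below are lifted, tipped (5 degrees) or pushed more than 30 mm (not (distance of stack from where it was at the start of the episode below 0.03 m and angle between stack's own z axis and vertical below 0.08 rad)).
It fails at once if a bystander is pushed more than 40 mm (distance of any of rib, looptool, slipjar, mug, bowl, stamp, bat from where it was at the start of the episode above 0.04 m).
It also fails if it takes over 51 s, if anything falls off the work surface, if the arm or the gripper's body presses on something with over 40 N, if the wrist force passes 120 N, or if a joint passes its speed limit or range.

### The arm

A 6-joint arm with a two-finger parallel gripper is mounted at the origin on the work surface. World frame = base frame: x ahead of the robot, y to its left, z up, the work surface at z = 0. Lengths are in m, angles in degrees, forces in N, time in s.
With the tool pointing down it reaches from about 0.25 to 0.775 m from the base axis. Payload 4 kg.
Tool frame: the origin (TCP) lies midway between the tips of the shut fingers; the grasp point (between the pads) lies 19 mm behind it (bot.grip_depth is the distance from the TCP to the grasp point, in m); z points along the fingers, x is the direction in which the jaws open and shut, and the axes are right-handed (so a half turn about z gives the same grasp; the last joint's range is limited). The gripper opens to 85 mm and grips with 20 to 120 N. Pads are 22 mm wide; open, the fingers measure 114 mm over their backs; the gripper's body (76 mm by 85 mm) begins 54 mm behind the grasp point. The pads swing forward as they close: fully open they stand 13 mm farther back than shut.
Start: joints at [-83.027, 4.996, 78.535, -0, 96.463, -5.907], TCP at [0.123, -0.536, 0.206] pointing down, gripper open.
Joint ranges: [-177.83, 177.83], [-43.37, 116.18], [15.69, 146.23], [-61.86, 241.86], [9.47, 152.12], [-147.06, 147.06]. Speed limits (degrees/s): [159.86, 159.86, 180, 180, 180, 180].

### API

Orientations are given as [roll, pitch, yaw] about the fixed x, y, z axes, in that order (R = Rz(yaw) Ry(pitch) Rx(roll)).
In Python, from rig import bot gives the robot as it stands.
- The arm moves only by the tool play_rows, never from a script. Its argument "moves" is a list that holds one entry, the list of rows, each a list of 7 numbers: the shift along the tool's x, y, z in cm, then the turn, a rotation vector about the tool's x, y, z in rad, then the opening, from -1 (shut) to 1 (fully open), so that 0 is half open. In form: [[[x, y, z, wx, wy, wz, claw], ...]]. A call has exactly 8 rows; each row is the pose to reach, as a shift and turn from the pose commanded when the call began, along the tool's axes at that moment; what a row does not reach only later rows make up. A row lasts 1/8 s, in which the tool goes at most 62.5 mm and 10.7 degrees, less where a joint would pass 70% of its speed; a pose out of reach is approached as far as the arm can. A call with a gripper value outside its range is refused whole. The fingers move at their own pace and stop on an object; "grip_force" is the grip in N (left out, the last holds). Time passes only in rows, so rows that repeat a pose let the fingers close, or fill a call up. It gives the time, the measured TCP pose, the force and the opening at its end, in the units of the state.
- bot.observe(): the state, without advancing time (a new reading comes with each control period).
- bot.snapshot(name): name is "scene" or "side" or "wrist"; returns a dict with "pixels" (480x640x3 uint8, blue, green, red), "range_z" (480x640 float32, m along the optical axis (not along the pixel's ray), 0 where there is no reading), "camera_matrix" (3x3 intrinsics, pixels), "position" and "attitude" of the camera in the world; the wrist camera has in their place "hand_eye" (4x4, takes a point from camera to tool coordinates, whose origin is the TCP and whose axes are the tool frame's). Camera axes: x right, y up, looking along -z (the intrinsics and any distortion apply to the point x, -y, -z); pixel columns grow to the right and rows downward; lengths in m; the calibration is good to about 2 mm. A picture is of the moment at which its call begins: read the wrist's pose just before it.
- bot.finish_job(): hands the job in, once; it reports no verdict.
The state is a dict: "time": time; "joints": joint angles; "qvel": joint speeds; "joint_torque": joint torques, N m; "eef_pos": TCP position; "eef_rot": TCP orientation; "contact_force": force on the tool from outside, world axes, zero at the start; "wrist_torque": the same for the moment, N m; "finger_gap": opening from 0.0 (shut) to 1.0 (fully open).
Only numpy, scipy, OpenCV 4.12 (cv2) and the standard library are available. Lean on these libraries where they do the work, as an engineer would, in place of code of your own. Each camera call takes 0.05 s, during which the arm holds its last target.

## Working session

There is one attempt and no reset: what is moved stays moved. The work goes in short steps, Python scripts to look and compute and a tool call to move; the robot and the scene stay as the last step left them, time stands still between calls to the robot, and variables do not carry over. Pictures are saved under pics/ and viewed, and the job is handed in when it is done.

Besides the shell and the picture viewer there is one more tool, called by a JSON object that holds its "name" and its "arguments". play_rows: Moves the arm, as the interface text tells. Its arguments: {"type":"object","properties":{"moves":{"type":"array"},"grip_force":{"type":"number"}},"required":["moves"]}

```bash
ls; mkdir -p pics; python3 - <<'E'
from rig import bot
import cv2
print(bot.observe())
for n in ("scene","side","wrist"):
    s=bot.snapshot(n); cv2.imwrite(f"pics/{n}0.png",s["pixels"])
    print(n,s["camera_matrix"],s.get("position"),s.get("attitude"),s.get("hand_eye"),[k for k in s])
E
```

```text
pics
{'time': 0.0, 'joints': array([-8.30262271e+01,  5.04057411e+00,  7.86271098e+01, -9.93236611e-05,
        9.64640958e+01, -5.90664407e+00]), 'qvel': array([ 0.08326146, -0.01811918, -0.05453165,  0.0513206 ,  0.01788047,
       -0.0345774 ]), 'joint_torque': array([-9.13828317e-04, -3.51872742e+01, -3.13274074e+01, -1.79052677e-04,
        1.09098747e-02,  9.54510881e-06]), 'eef_pos': array([ 0.12253404, -0.53558555,  0.2043043 ]), 'eef_rot': array([-1.79986537e+02,  1.31090200e-01, -7.71195787e+01]), 'contact_force': array([-0.19357966, -0.30538355,  0.32099015]), 'wrist_torque': array([-0.01115313, -0.01451864,  0.00433814]), 'finger_gap': 0.9990595961420512}
scene [[495.08866913   0.         329.96506419]
 [  0.         495.08866913 240.1265606 ]
 [  0.           0.           1.        ]] [1.28753154 0.22044981 1.44181116] [29.530646   -0.14410458 98.59411118] None ['pixels', 'range_z', 'camera_matrix', 'position', 'attitude']
side [[503.44642452   0.         319.93966615]
 [  0.         503.44642452 243.15128656]
 [  0.           0.           1.        ]] [0.18831958 0.96294939 1.04993942] [ 4.55090597e+01  6.25142750e-03 -1.56871086e+02] None ['pixels', 'range_z', 'camera_matrix', 'position', 'attitude']
wrist [[414.44817657   0.         318.88750448]
 [  0.         414.44817657 235.78793405]
 [  0.           0.           1.        ]] None None [[ 9.99999773e-01  4.48236147e-04 -5.02104465e-04 -6.10352300e-04]
 [ 2.68757016e-04 -9.49855483e-01 -3.12689126e-01 -8.00568973e-02]
 [-6.17085248e-04  3.12688920e-01 -9.49855388e-01 -1.68092449e-01]
 [ 0.00000000e+00  0.00000000e+00  0.00000000e+00  1.00000000e+00]] ['pixels', 'range_z', 'camera_matrix', 'hand_eye']
```

View pics/scene0.png

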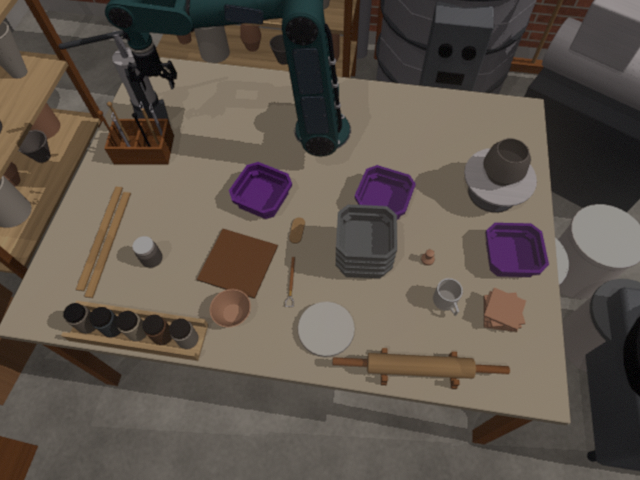

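View pics/side0.png

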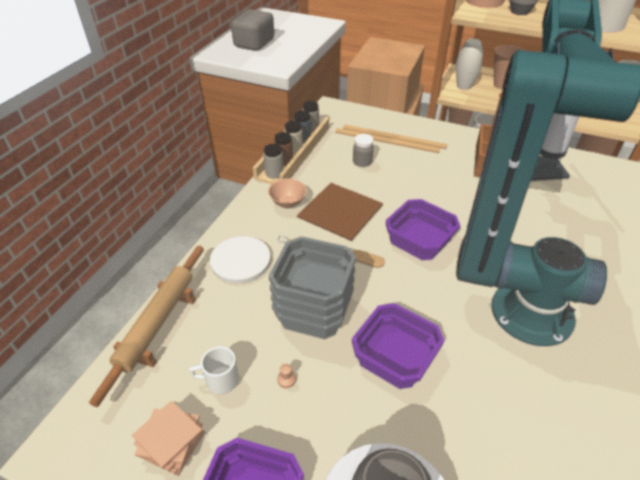

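View pics/wrist0.png

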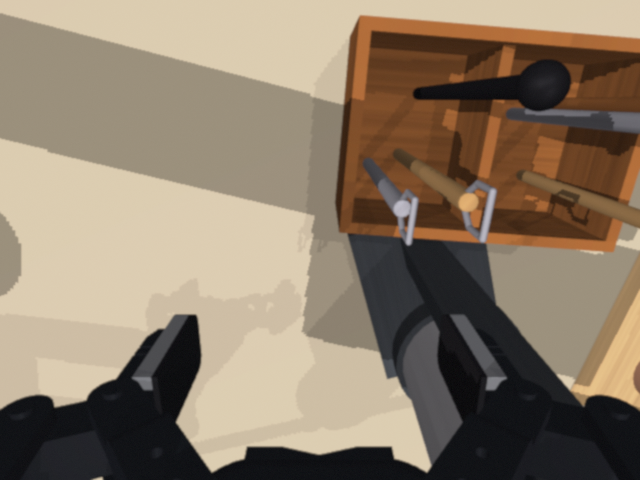

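The target is the grey stack, at scene (367,240) and side (313,285). Look-alikes are the purple trays at scene (261,190), (385,190) and (517,249); I reject those by colour. The bare board is the brown square at scene (238,262). Next I'll measure with depth and take a close crop.

```bash
cat > h.py <<'E'
from rig import bot
import numpy as np, cv2
from scipy.spatial.transform import Rotation as R
def cloud(s,T=None):
    K=s["camera_matrix"];z=s["range_z"];v,u=np.mgrid[:480,:640]
    P=np.stack([(u-K[0,2])/K[0,0]*z,-(v-K[1,2])/K[1,1]*z,-z],-1)
    if T is None:
        Rm=R.from_euler('xyz',s["attitude"],degrees=True).as_matrix();t=np.array(s["position"])
    else: Rm,t=T[:3,:3],T[:3,3]
    W=P@Rm.T+t; W[z<=0]=np.nan
    return W
def wristT(o,s):
    T=np.eye(4);T[:3,:3]=R.from_euler('xyz',o["eef_rot"],degrees=True).as_matrix();T[:3,3]=o["eef_pos"]
    return T@s["hand_eye"]
def rect(P):
    (c,sz,a)=cv2.minAreaRect((P[:,:2]*1000).astype(np.float32)); return c,sz,a
E
python3 - <<'E'
from h import *
big=[]
for n in("scene","side"):
    s=bot.snapshot(n);W=cloud(s);px=s["pixels"].astype(int)
    sat=px.max(2)-px.min(2)
    for (nm,lo,hi,win) in [("rim",.160,.185,1)]:
        m=(W[...,2]>lo)&(W[...,2]<hi)&(abs(W[...,0]-.45)<.3)&(abs(W[...,1]-.05)<.25)&(sat<40)
        nn,l,st,c=cv2.connectedComponentsWithStats(m.astype(np.uint8)); i=1+st[1:,4].argmax()
        P=W[l==i]; print(n,nm,len(P),st[i],np.median(P[:,2]),rect(P))
    hsv=cv2.cvtColor(s["pixels"],cv2.COLOR_BGR2HSV)
    b=(238,262) if n=="scene" else (340,210)
    ref=px[b[1],b[0]]; m=(abs(px-ref).max(2)<30)&(abs(W[...,2]-.012)<.012)
    nn,l,st,c=cv2.connectedComponentsWithStats(m.astype(np.uint8)); i=l[b[1],b[0]]
    P=W[l==i];print(n,"board",st[i],np.median(P[:,2]),rect(P))
    for q in ([(296,230),(292,275),(148,252),(448,295),(230,308),(428,257),(326,328),(261,165),(385,190),(517,249),(185,333),(323,135)] if n=="scene" else []):
        print(q,W[q[1],q[0]].round(3))
    if n=="scene": big.append(cv2.resize(s["pixels"][170:310,180:420],None,fx=3,fy=3))
    else: big.append(cv2.resize(s["pixels"][170:350,220:440],None,fx=3,fy=3))
cv2.imwrite("pics/c1.png",big[0]);cv2.imwrite("pics/c2.png",big[1])
E
```

```text
scene rim 759 [335 205  61  56 759] 0.1717129687724701 ((527.9389038085938, 215.546875), (185.53392028808594, 176.6488494873047), 4.5692315101623535)
scene board [ 196  229   82   69 3384] 0.011161729978993784 ((608.5996704101562, -183.35577392578125), (204.21405029296875, 206.62301635742188), 80.39661407470703)
(296, 230) [ 0.465 -0.016  0.012]
(292, 275) [0.631 0.002 0.011]
(148, 252) [ 0.654 -0.443  0.086]
(448, 295) [0.622 0.499 0.005]
(230, 308) [ 0.768 -0.167  0.006]
(428, 257) [0.516 0.424 0.041]
(326, 328) [0.791 0.137 0.016]
(261, 165) [ 0.252 -0.177  0.062]
(385, 190) [0.251 0.264 0.005]
(517, 249) [ 0.417  0.722 -0.005]
(185, 333) [ 0.898 -0.244  0.113]
(323, 135) [0.208 0.037 0.205]
side rim 1002 [ 268  237   88   66 1002] 0.17157882077795056 ((526.6650390625, 217.2238006591797), (182.36080932617188, 177.2948455810547), 5.506401538848877)
side board [ 298  184   84   56 2582] 0.009958818422948101 ((605.9453735351562, -176.67408752441406), (205.5195770263672, 198.38015747070312), 79.69805908203125)
```

View pics/c1.png

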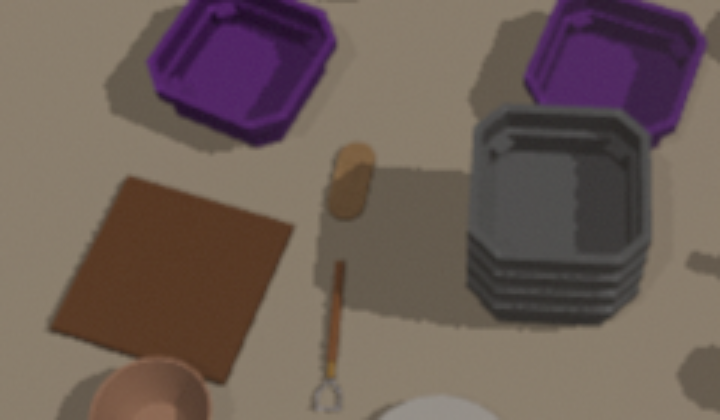

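View pics/c2.png

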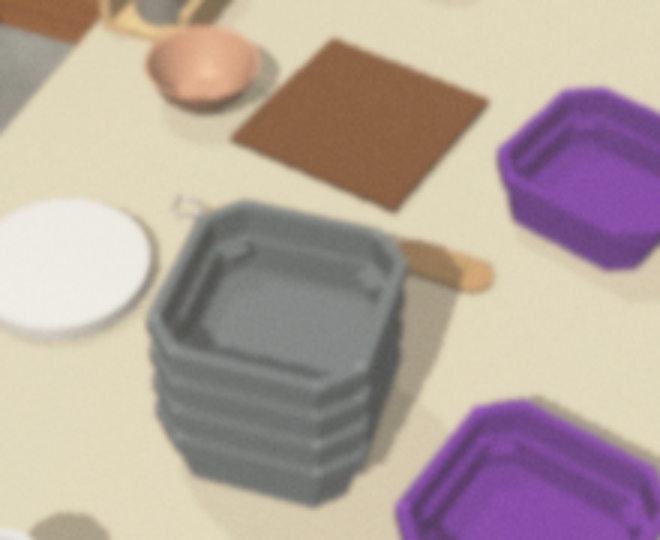

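The crops show the grey stack of four and the bare brown board. Rim centre is about (0.527, 0.216) with yaw about 5°, z 0.172 and size 180. Board centre is about (0.607, -0.18), z 0.011 and size 203. All match the given sizes. I'll take the corner nearest the base (225° + 5°), about (0.462, 0.139), with tool x at yaw 50. First I go to a hover.

```bash
cat >> h.py <<'E'
def rel(pos,rpy,base=None):
    o=bot.observe(); R0=R.from_euler('xyz',o["eef_rot"] if base is None else base[1],degrees=True)
    p0=np.array(o["eef_pos"] if base is None else base[0])
    d=R0.inv().apply(np.array(pos)-p0)*100
    w=(R0.inv()*R.from_euler('xyz',rpy,degrees=True)).as_rotvec()
    return np.r_[d,w].round(3).tolist()
E
python3 - <<'E'
from h import *
print(rel([.123,-.536,.32],[180,0,-77])); 
for f in (.25,.5,.75,1): print(rel(np.array([.123,-.536,.32])*(1-f)+f*np.array([.455,.13,.32]),[180,0,-77+127*f]))
E
```

```text
[0.006, -0.039, -11.509, -0.0, 0.001, -0.002]
[-14.374, -11.843, -11.491, -0.0, 0.001, -0.556]
[-28.755, -23.646, -11.474, -0.001, 0.001, -1.11]
[-43.135, -35.449, -11.457, -0.001, 0.001, -1.664]
[-57.515, -47.252, -11.44, -0.001, 0.0, -2.219]
```

{"name": "play_rows", "arguments": {"moves": [[[0,0,-5.7,0,0,0,1],[0,0,-11.5,0,0,0,1],[-4.4,-3.6,-11.5,0,0,-0.17,1],[-8.8,-7.2,-11.5,0,0,-0.34,1],[-13.2,-10.8,-11.5,0,0,-0.51,1],[-17.6,-14.4,-11.5,0,0,-0.68,1],[-22,-18,-11.5,0,0,-0.85,1],[-26.4,-21.6,-11.5,0,0,-1.02,1]]]}}

```text
time: 1.25
eef_pos: [0.2747, -0.2289, 0.3205]
eef_rot: [180.0, -0.0, -18.4]
contact_force: [0.3, 0.6, -0.0]
finger_gap: 1.0
```

```bash
python3 - <<'E'
from h import *
o=bot.observe();print(o["time"],o["eef_pos"],o["eef_rot"],o["joints"])
print(rel([.455,.13,.32],[180,0,50]))
E
```

```text
1.25 [ 0.27469601 -0.2289498   0.32051117] [ 1.79987622e+02 -4.93234343e-02 -1.83977403e+01] [-4.89313458e+01 -1.92727359e+01  8.71797835e+01  1.55325424e-02
  1.12044179e+02 -3.05277644e+01]
[5.78, -39.751, 0.048, 0.001, -0.001, -1.194]
```

{"name": "play_rows", "arguments": {"moves": [[[0.8,-5.7,0,0,0,-0.17,1],[1.6,-11.4,0,0,0,-0.34,1],[2.5,-17,0,0,0,-0.51,1],[3.3,-22.7,0,0,0,-0.68,1],[4.1,-28.4,0,0,0,-0.85,1],[5,-34,0,0,0,-1.02,1],[5.8,-39.7,0,0,0,-1.19,1],[5.8,-39.7,0,0,0,-1.19,1]]]}}

```text
time: 2.25
eef_pos: [0.4569, 0.1299, 0.3188]
eef_rot: [-179.9, 0.1, 49.8]
contact_force: [-1.1, 0.2, 0.7]
finger_gap: 0.995
```

```bash
python3 - <<'E'
from h import *
o=bot.observe();s=bot.snapshot("wrist");cv2.imwrite("pics/w1.png",s["pixels"])
print(o["time"],o["eef_pos"],o["eef_rot"],o["joints"])
W=cloud(s,wristT(o,s));px=s["pixels"].astype(int)
np.save("w1.npy",W)
m=(W[...,2]>.163)&(W[...,2]<.19)
print(m.sum())
v,u=np.nonzero(m);print(u.min(),u.max(),v.min(),v.max(),np.median(W[m][:,2]))
cv2.imwrite("pics/m1.png",m.astype(np.uint8)*255)
E
```

```text
2.25 [0.45688789 0.12991408 0.31877201] [-1.79853188e+02  1.11359347e-01  4.98472754e+01] [ 9.00093539e+00 -4.14710468e+00  7.49837435e+01  4.05130946e-02
  1.09343616e+02 -4.08328382e+01]
13024
328 607 53 323 0.17338036319788772
```

View pics/w1.png

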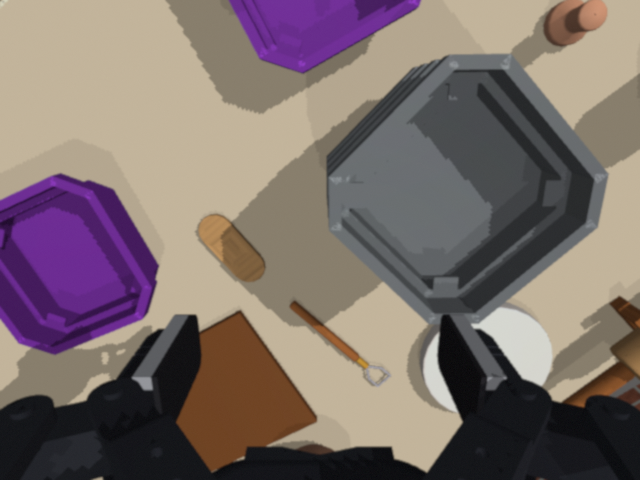

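View pics/m1.png

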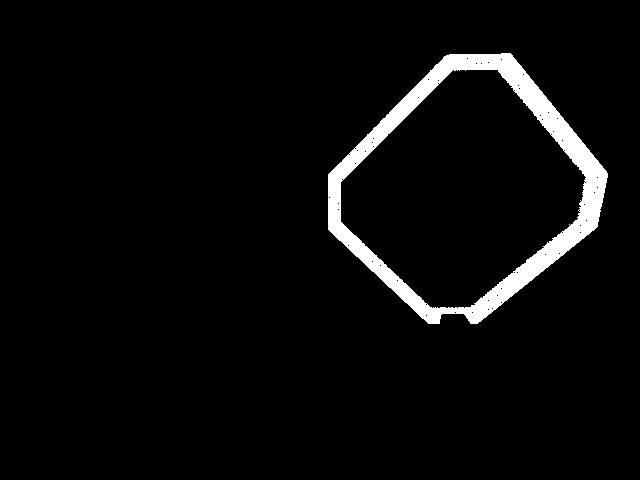

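The wrist picture shows the full grey rim, corners at (332,205), (480,60), (597,200) and (452,318). The left one, (332,205), is my corner.

```bash
python3 - <<'E'
from h import *
W=np.load("w1.npy");m=(W[...,2]>.163)&(W[...,2]<.19)
P=W[m];c,sz,a=rect(P);print(c,sz,a)
# octagon template fit
from scipy.optimize import least_squares
from scipy.spatial import cKDTree
h=90;k=106*2**.5-90
V=np.array([(h,-k),(h,k),(k,h),(-k,h),(-h,k),(-h,-k),(-k,-h),(k,-h)],float)
hull=cv2.convexHull((P[:,:2]*1000).astype(np.float32))[:,0]
def res(p):
    a=p[2];Q=(hull-p[:2])@np.array([[np.cos(a),-np.sin(a)],[np.sin(a),np.cos(a)]])
    return [cv2.pointPolygonTest(V.astype(np.float32),(float(q[0]),float(q[1])),True) for q in Q]
r=least_squares(res,[c[0],c[1],np.radians(5)],diff_step=1e-3,loss='soft_l1');print(r.x,np.degrees(r.x[2]),r.cost,len(hull))
q=r.x
for b in(45,135,225,315):
    t=q[2]+np.radians(b);print(b,q[0]+101*np.cos(t),q[1]+101*np.sin(t))
w=np.nanmedian(W[200:210,329:342],axis=0)
for u in range(322,346,2): print(u,W[205,u].round(4))
E
```

```text
(525.680908203125, 219.87008666992188) (180.95291137695312, 180.49533081054688) 5.523780345916748
[5.25506751e+02 2.19784795e+02 9.55317221e-02] 5.473564485184969 1.3054647919350215 40
45 589.7866026127662 297.6892288014843
135 447.60231810683547 284.0646466230629
225 461.2269002852568 141.88036211713225
315 603.4111847911876 155.50494429555357
322 [ 0.4895  0.1065 -0.0011]
324 [ 0.491   0.1084 -0.0011]
326 [4.924e-01 1.104e-01 2.000e-04]
328 [0.4588 0.1372 0.174 ]
330 [0.4599 0.1384 0.1736]
332 [0.4609 0.1396 0.1736]
334 [0.4619 0.1407 0.1734]
336 [0.4631 0.1418 0.1727]
338 [0.464  0.1431 0.173 ]
340 [0.4652 0.1442 0.1724]
342 [0.4725 0.142  0.144 ]
344 [0.4736 0.1434 0.1443]
```

Fit: tray centre (0.5255, 0.2198), yaw 5.5°. rim2 is at (0.461, 0.142), and the pixel depth at (334,205) agrees to 1 mm. Next I compute the descent.

```bash
python3 - <<'E'
from h import *
print(rel([.461,.142,.20],[180,0,50.5]));print(rel([.461,.142,.150],[180,0,50.5]))
E
```

```text
[1.38, -0.531, 11.938, -0.001, 0.002, -0.015]
[1.391, -0.525, 16.938, -0.001, 0.002, -0.015]
```

{"name": "play_rows", "arguments": {"moves": [[[1.4,-0.5,3,0,0,-0.015,1],[1.4,-0.5,7,0,0,-0.015,1],[1.4,-0.5,10,0,0,-0.015,1],[1.4,-0.5,12,0,0,-0.015,0.6],[1.4,-0.5,13.5,0,0,-0.015,0.3],[1.4,-0.5,15,0,0,-0.015,0.3],[1.4,-0.5,16.2,0,0,-0.015,0.3],[1.4,-0.5,16.8,0,0,-0.015,0.3]]], "grip_force": 80}}

```text
time: 3.3
eef_pos: [0.4616, 0.1406, 0.1519]
eef_rot: [-180.0, 0.0, 50.3]
contact_force: [0.5, -0.3, 0.1]
finger_gap: 0.653
```

```bash
python3 - <<'E'
from h import *
o=bot.observe();s=bot.snapshot("wrist");cv2.imwrite("pics/w2.png",s["pixels"])
print(o["time"],o["eef_pos"],o["eef_rot"],o["contact_force"],o["finger_gap"])
W=cloud(s,wristT(o,s));print(rel([.461,.142,.150],[180,0,50.5]))
for v in (205,):
  for u in range(250,420,8): print(u,W[v,u].round(4))
E
```

```text
3.3 [0.46155179 0.14059169 0.15186105] [-1.79988920e+02  2.70011536e-02  5.03497341e+01] [ 0.47255895 -0.31720063  0.14268523] 0.6526713482120976
[0.091, -0.108, 0.128, -0.001, 0.001, -0.003]
250 [ 0.4258  0.099  -0.0007]
258 [ 4.299e-01  1.040e-01 -3.000e-04]
266 [0.4339 0.109  0.    ]
274 [4.379e-01 1.139e-01 2.000e-04]
282 [ 4.420e-01  1.187e-01 -4.000e-04]
290 [ 4.460e-01  1.236e-01 -1.000e-04]
298 [ 4.501e-01  1.285e-01 -2.000e-04]
306 [4.541e-01 1.335e-01 2.000e-04]
314 [0.4414 0.1537 0.0911]
322 [0.4421 0.159  0.1024]
330 [0.4403 0.1653 0.124 ]
338 [0.44   0.1699 0.1368]
346 [0.4423 0.1727 0.1368]
354 [0.439  0.1775 0.1593]
362 [0.439  0.1806 0.1675]
370 [0.4394 0.1833 0.173 ]
378 [0.4409 0.1856 0.1741]
386 [0.443  0.1878 0.1734]
394 [0.4448 0.19   0.1735]
402 [0.4468 0.1923 0.1731]
410 [0.4695 0.1954 0.1111]
418 [0.4725 0.1986 0.1101]
```

View pics/w2.png

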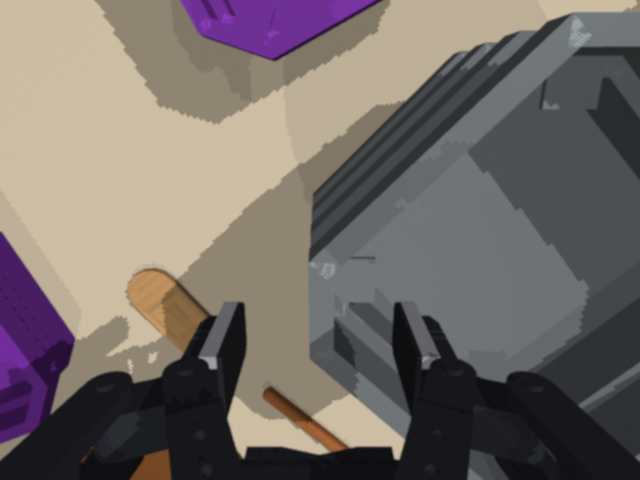

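The rim's cut corner (312–333, 265–355) lies midway between the fingers (245 and 395). Closing.

{"name": "play_rows", "arguments": {"moves": [[[0.1,-0.1,0.1,0,0,0,0.2],[0.1,-0.1,0.1,0,0,0,0],[0.1,-0.1,0.1,0,0,0,-0.2],[0.1,-0.1,0.1,0,0,0,-0.4],[0.1,-0.1,0.1,0,0,0,-0.6],[0.1,-0.1,0.1,0,0,0,-0.8],[0.1,-0.1,0.1,0,0,0,-1],[0.1,-0.1,0.1,0,0,0,-1]]], "grip_force": 80}}

```text
time: 4.35
eef_pos: [0.4616, 0.1421, 0.1515]
eef_rot: [180.0, 0.0, 50.4]
contact_force: [0.4, -0.1, -0.3]
finger_gap: 0.003
```

```bash
python3 - <<'E'
from h import *
o=bot.observe()
print(o["time"],o["eef_pos"],o["eef_rot"],o["contact_force"],o["wrist_torque"],o["finger_gap"])
E
```

```text
4.35 [0.46155729 0.1421284  0.15147856] [1.79997257e+02 4.72736841e-03 5.03631382e+01] [ 0.40424054 -0.12184442 -0.32309936] [ 0.00061937 -0.0273803  -0.06174645] 0.0028826672489026457
```

The gap is 0.003, fully shut, where about 0.12 is expected. The fingers may have missed the rim, so I'll look.

```bash
python3 - <<'E'
from h import *
o=bot.observe();s=bot.snapshot("wrist");cv2.imwrite("pics/w3.png",s["pixels"])
s=bot.snapshot("side");cv2.imwrite("pics/s3.png",cv2.resize(s["pixels"][190:360,220:400],None,fx=3.3,fy=3.3))
E
```

```text
(no output)
```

View pics/w3.png

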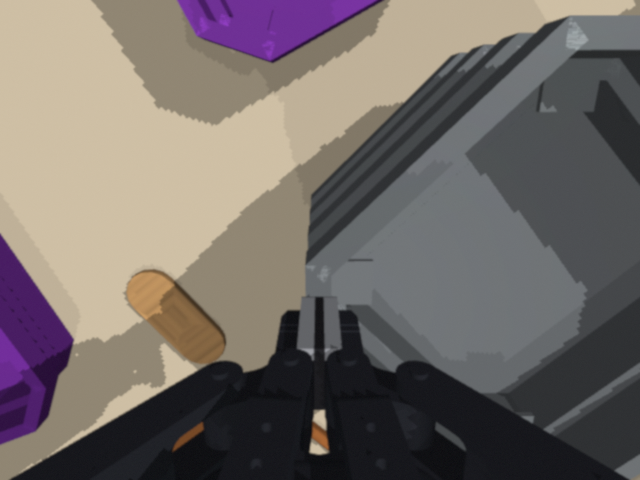

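View pics/s3.png

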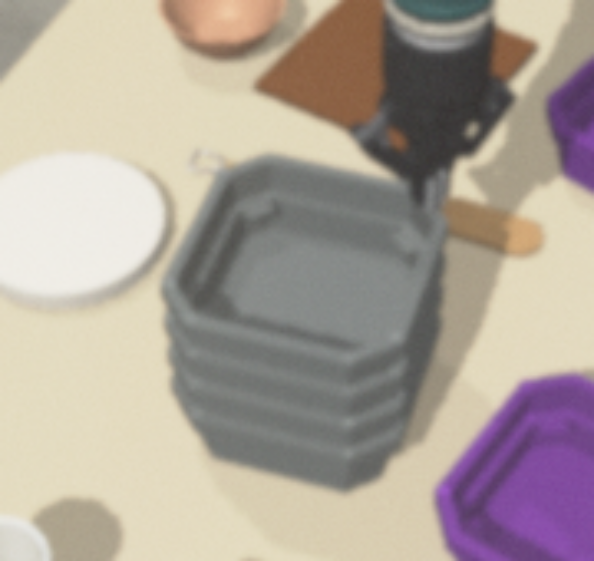

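```bash
python3 - <<'E'
from h import *
o=bot.observe();s=bot.snapshot("wrist");W=cloud(s,np.array(s["hand_eye"]))
print(o["eef_pos"],o["finger_gap"])
for v in (285,292,300,310,320,330,340):
  print(v,[(u,*(W[v,u]*1000).round(0)) for u in (295,302,306,310,314,319,324,330,336,342)])
cv2.imwrite("pics/w4.png",cv2.resize(s["pixels"][240:380,240:420],None,fx=4,fy=4,interpolation=cv2.INTER_NEAREST))
E
```

```text
[0.4615588  0.14211261 0.15148555] -0.004272076088228982
285 [(295, np.float64(-20.0), np.float64(69.0), np.float64(153.0)), (302, np.float64(-14.0), np.float64(68.0), np.float64(152.0)), (306, np.float64(-5.0), np.float64(-13.0), np.float64(-22.0)), (310, np.float64(-3.0), np.float64(-13.0), np.float64(-22.0)), (314, np.float64(-2.0), np.float64(-13.0), np.float64(-22.0)), (319, np.float64(0.0), np.float64(-13.0), np.float64(-23.0)), (324, np.float64(2.0), np.float64(-13.0), np.float64(-22.0)), (330, np.float64(4.0), np.float64(-13.0), np.float64(-21.0)), (336, np.float64(8.0), np.float64(1.0), np.float64(8.0)), (342, np.float64(11.0), np.float64(0.0), np.float64(6.0))]
292 [(295, np.float64(-20.0), np.float64(75.0), np.float64(151.0)), (302, np.float64(-14.0), np.float64(75.0), np.float64(152.0)), (306, np.float64(-5.0), np.float64(-10.0), np.float64(-21.0)), (310, np.float64(-3.0), np.float64(-10.0), np.float64(-22.0)), (314, np.float64(-2.0), np.float64(-10.0), np.float64(-23.0)), (319, np.float64(0.0), np.float64(-10.0), np.float64(-22.0)), (324, np.float64(2.0), np.float64(-10.
[... 2641 characters left out ...]
64(-52.0)), (342, np.float64(8.0), np.float64(-7.0), np.float64(-45.0))]
340 [(295, np.float64(-8.0), np.float64(-8.0), np.float64(-53.0)), (302, np.float64(-5.0), np.float64(-11.0), np.float64(-58.0)), (306, np.float64(-4.0), np.float64(-11.0), np.float64(-58.0)), (310, np.float64(-3.0), np.float64(-11.0), np.float64(-58.0)), (314, np.float64(-1.0), np.float64(-12.0), np.float64(-59.0)), (319, np.float64(0.0), np.float64(-11.0), np.float64(-58.0)), (324, np.float64(2.0), np.float64(-12.0), np.float64(-59.0)), (330, np.float64(3.0), np.float64(-12.0), np.float64(-59.0)), (336, np.float64(5.0), np.float64(-12.0), np.float64(-59.0)), (342, np.float64(8.0), np.float64(-8.0), np.float64(-52.0))]
```

View pics/w4.png

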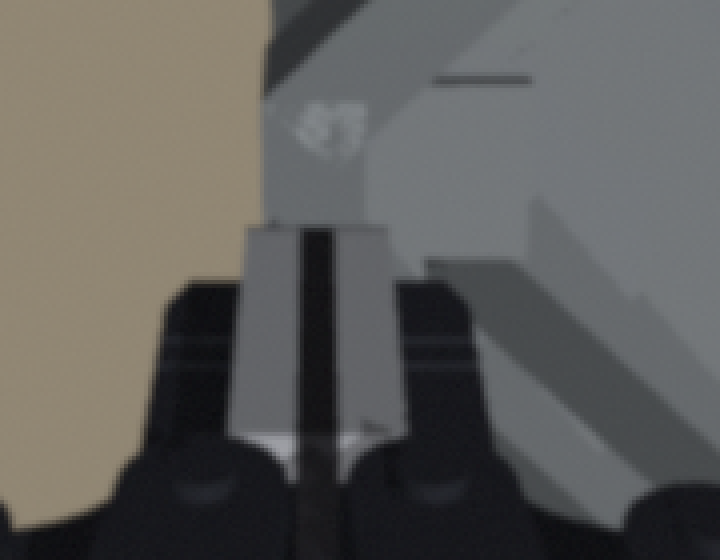

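Pads appear shut at the rim and no force registers, which doesn't fit a held 10 mm rim. I'll open, rise 6 cm, shut in the air and see where the tips really are.

{"name": "play_rows", "arguments": {"moves": [[[0,0,0,0,0,0,0.3],[0,0,0,0,0,0,0.3],[0,0,0,0,0,0,0.3],[0,0,0,0,0,0,0.3],[0,0,-3,0,0,0,0.3],[0,0,-6,0,0,0,0.3],[0,0,-6,0,0,0,-1],[0,0,-6,0,0,0,-1]]]}}

```text
time: 5.5
eef_pos: [0.4612, 0.1421, 0.2106]
eef_rot: [-180.0, 0.1, 50.4]
contact_force: [-0.3, -0.1, 0.2]
finger_gap: 0.229
```

{"name": "play_rows", "arguments": {"moves": [[[0,0,0,0,0,0,-1],[0,0,0,0,0,0,-1],[0,0,0,0,0,0,-1],[0,0,0,0,0,0,-1],[0,0,0,0,0,0,-1],[0,0,0,0,0,0,-1],[0,0,0,0,0,0,-1],[0,0,0,0,0,0,-1]]]}}

```text
time: 6.5
eef_pos: [0.4616, 0.1421, 0.2115]
eef_rot: [180.0, 0.0, 50.4]
contact_force: [0.1, 0.2, 0.2]
finger_gap: 0.002
```

```bash
python3 - <<'E'
from h import *
o=bot.observe();s=bot.snapshot("wrist");W=cloud(s,np.array(s["hand_eye"]))
print(o["eef_pos"],o["finger_gap"])
for v in range(240,330,6):
  print(v,[tuple((W[v,u]*1000).round(0).astype(int).tolist()) for u in (306,312,319,326,333)])
cv2.imwrite("pics/w5.png",s["pixels"])
WW=cloud(s,wristT(o,s));m=(WW[...,2]>.163)&(WW[...,2]<.19)&(np.arange(480)[:,None]<330)
print(rect(WW[m]),np.median(WW[m][:,2]))
E
```

```text
[0.46157225 0.1421389  0.21150345] 0.0022928385209291624
240 [(-12, 49, 213), (-4, -10, 39), (0, -11, 38), (-9223372036854775808, -9223372036854775808, -9223372036854775808), (9, 0, 68)]
246 [(-13, 55, 213), (-4, -7, 38), (0, -7, 38), (4, -7, 38), (9, 4, 68)]
252 [(-13, 62, 213), (-4, -4, 38), (0, -4, 37), (4, -4, 37), (9, 7, 68)]
258 [(-13, 67, 212), (-4, 0, 40), (0, -1, 36), (4, -1, 38), (9, 12, 69)]
264 [(-13, 74, 212), (-4, 3, 38), (0, 3, 38), (4, 3, 38), (9, 15, 68)]
270 [(-13, 80, 211), (-4, 7, 38), (0, 6, 37), (4, 6, 38), (9, 19, 69)]
276 [(-13, 86, 211), (-4, 10, 38), (0, 9, 37), (4, 10, 38), (9, 21, 64)]
282 [(-13, 93, 212), (-4, 14, 39), (0, 13, 37), (4, 13, 37), (8, 21, 54)]
288 [(-13, 100, 212), (-4, 17, 38), (0, 17, 38), (4, 17, 38), (8, 21, 45)]
294 [(-13, 107, 213), (-4, 20, 37), (0, 21, 38), (4, 20, 38), (8, 21, 38)]
300 [(-5, -11, -31), (-2, -11, -32), (0, -11, -32), (3, -12, -33), (5, -11, -32)]
306 [(-4, -12, -38), (-2, -12, -37), (0, -12, -37), (3, -12, -38), (5, -11, -36)]
312 [(-4, -12, -41), (-2, -12, -41), (0, -12, -42), (3, -12, -42), (5, -12, -42)]
318 [(-4, -12, -45), (-2, -11, -45), (0, -12, -46), (2, -11, -45), (5, -11, -45)]
324 [(-4, -11, -49), (-2, -11, -49), (0, -12, -49), (2, -12, -49), (5, -12, -49)]
((496.5172424316406, 229.751220703125), (190.05343627929688, 155.2742919921875), 50.22899627685547) 0.1734125025912437<stdin>:5: RuntimeWarning: invalid value encountered in cast
```

View pics/w5.png

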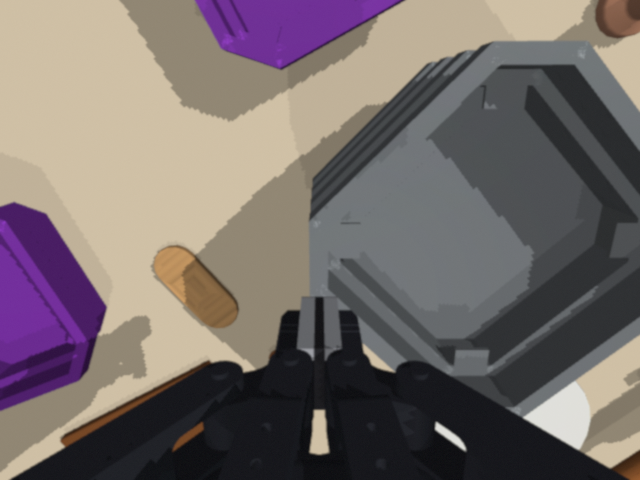

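In the air the shut tips show at (320,297), tool z ≈ -28 mm, so by this camera the tips are about 27 mm short of the reported TCP. That explains the miss. I'll cross-check with the fixed cameras.

```bash
python3 - <<'E'
from h import *
o=bot.observe();print(o["eef_pos"])
for n in("side","scene"):
    s=bot.snapshot(n);W=cloud(s)
    m=(np.hypot(W[...,0]-.4615,W[...,1]-.142)<.03)&(W[...,2]>.185)
    P=W[m];print(n,len(P),np.sort(P[:,2])[:15].round(4), P[np.argsort(P[:,2])[:6]].round(3).tolist())
    v,u=np.nonzero(m);i=P[:,2].argmin();print(u[i],v[i])
    K=s["camera_matrix"];Rm=R.from_euler('xyz',s["attitude"],degrees=True).as_matrix()
    for q in([.4615,.142,.2115],[.4615,.142,.2385]):
        c=Rm.T@(np.array(q)-s["position"]);print(q,K[0,2]+K[0,0]*c[0]/-c[2],K[1,2]-K[1,1]*c[1]/-c[2])
    a,b=u[i],v[i]
    cv2.imwrite(f"pics/{n}6.png",cv2.resize(s["pixels"][b-60:b+60,a-80:a+80],None,fx=5,fy=5,interpolation=cv2.INTER_NEAREST));print("crop origin",a-80,b-60)
E
```

```text
[0.46156445 0.14212141 0.21151092]
side 998 [0.2354 0.2377 0.2383 0.2393 0.2396 0.2413 0.2418 0.2422 0.2423 0.2425
 0.2431 0.2435 0.2436 0.2438 0.2443] [[0.461, 0.152, 0.235], [0.453, 0.147, 0.238], [0.461, 0.151, 0.238], [0.453, 0.146, 0.239], [0.454, 0.15, 0.24], [0.457, 0.157, 0.241]]
349 236
[0.4615, 0.142, 0.2115] 349.80216702116843 240.56807081630143
[0.4615, 0.142, 0.2385] 350.2782441977626 232.33527904786675
crop origin 269 176
scene 635 [0.2391 0.2412 0.2428 0.2431 0.2442 0.2452 0.2452 0.2456 0.2459 0.246
 0.2478 0.2487 0.2488 0.2494 0.2497] [[0.471, 0.136, 0.239], [0.476, 0.139, 0.241], [0.468, 0.129, 0.243], [0.468, 0.15, 0.243], [0.472, 0.133, 0.244], [0.475, 0.139, 0.245]]
342 199
[0.4615, 0.142, 0.2115] 344.28398797132695 201.83256042380327
[0.4615, 0.142, 0.2385] 344.538211493743 196.68755025284747
crop origin 262 139
```

View pics/side6.png

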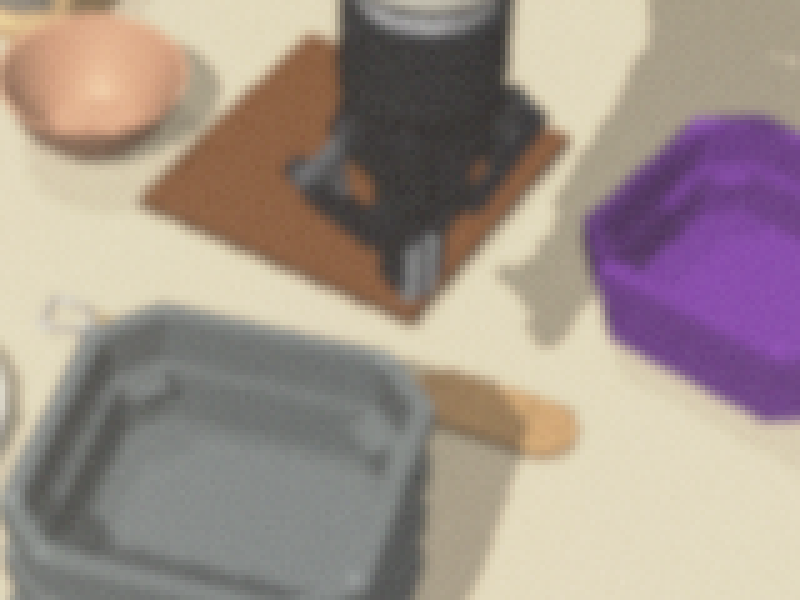

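```bash
python3 - <<'E'
from h import *
print(bot.grip_depth); print(rel([.461,.142,.124],[180,0,50.5]))
E
```

```text
0.0187
[-0.045, -0.034, 8.747, 0.0, 0.0, -0.002]
```

All three cameras agree: the tips sit about 27 mm behind the reported TCP. I'll use a TCP z of about 0.124 (tips ≈ 0.151), opening first.

{"name": "play_rows", "arguments": {"moves": [[[0,0,0,0,0,0,0.3],[0,0,0,0,0,0,0.3],[0,0,0,0,0,0,0.3],[0,0,0,0,0,0,0.3],[0,0,0,0,0,0,0.3],[0,0,2,0,0,0,0.3],[0,0,4,0,0,0,0.3],[0,0,5.5,0,0,0,0.3]]]}}

```text
time: 7.65
eef_pos: [0.4613, 0.1421, 0.1555]
eef_rot: [-180.0, 0.0, 50.4]
contact_force: [-0.5, 0.3, 0.1]
finger_gap: 0.654
```

{"name": "play_rows", "arguments": {"moves": [[[0,0,0.8,0,0,0,0.2],[0,0,1.6,0,0,0,0],[0,0,2.2,0,0,0,0],[0,0,2.7,0,0,0,0],[0,0,3.1,0,0,0,0],[0,0,3.25,0,0,0,0],[0,0,3.25,0,0,0,0],[0,0,3.25,0,0,0,0]]]}}

```text
time: 8.65
eef_pos: [0.4617, 0.1422, 0.1242]
eef_rot: [180.0, -0.0, 50.4]
contact_force: [-0.2, -0.8, 0.3]
finger_gap: 0.494
```

```bash
python3 - <<'E'
from h import *
o=bot.observe();s=bot.snapshot("wrist");cv2.imwrite("pics/w7.png",s["pixels"])
print(o["time"],o["eef_pos"],o["eef_rot"],o["contact_force"],o["finger_gap"])
s=bot.snapshot("side");cv2.imwrite("pics/s7.png",cv2.resize(s["pixels"][180:330,250:410],None,fx=4,fy=4))
E
```

```text
8.65 [0.46171103 0.14216796 0.12423317] [ 1.79978573e+02 -1.76927069e-02  5.03649667e+01] [-0.20747987 -0.84355774  0.3353087 ] 0.49439100006770503
```

View pics/w7.png

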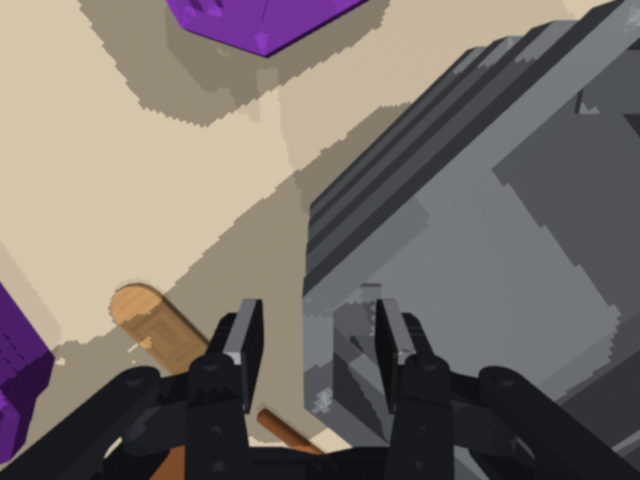

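View pics/s7.png

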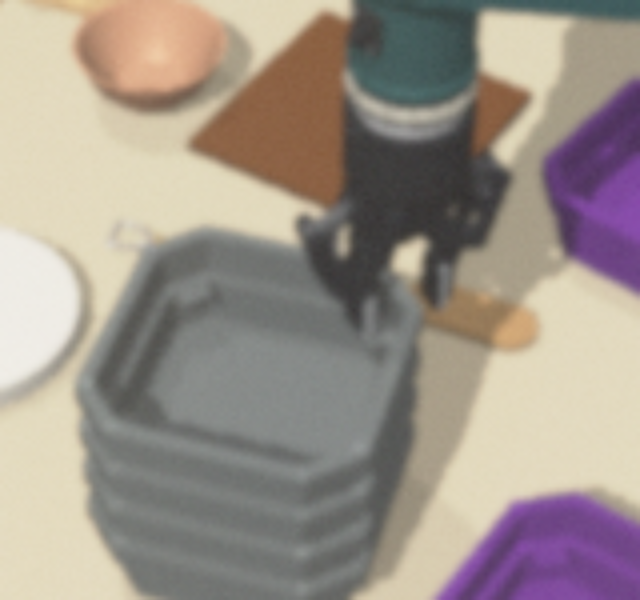

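The fingers now straddle the rim (305–333, mid 319, pads 262 and 378). Closing.

{"name": "play_rows", "arguments": {"moves": [[[0,0,0,0,0,0,-0.3],[0,0,0,0,0,0,-0.5],[0,0,0,0,0,0,-0.7],[0,0,0,0,0,0,-1],[0,0,0,0,0,0,-1],[0,0,0,0,0,0,-1],[0,0,0,0,0,0,-1],[0,0,0,0,0,0,-1]]], "grip_force": 80}}

```text
time: 9.75
eef_pos: [0.4615, 0.142, 0.1242]
eef_rot: [180.0, 0.0, 50.4]
contact_force: [-1.7, -1.2, 3.9]
finger_gap: 0.104
```

```bash
python3 - <<'E'
from h import *
o=bot.observe();s=bot.snapshot("wrist");cv2.imwrite("pics/w8.png",s["pixels"])
print(o["time"],o["eef_pos"],o["eef_rot"],o["contact_force"],o["wrist_torque"],o["finger_gap"])
E
```

```text
9.75 [0.46147947 0.14204149 0.1242035 ] [1.79993347e+02 1.34619934e-02 5.03605642e+01] [-1.70874123 -1.18799178  3.8842636 ] [-0.1228693   0.27761927  0.05568787] 0.10395197975301083
```

View pics/w8.png

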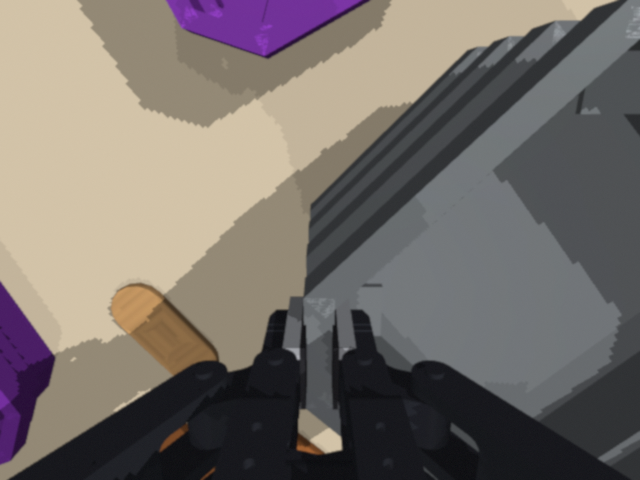

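The gap is 0.104, so the rim is held. Now I tilt about the opposite foot edge, pivot at tool (+19.2, 0, +1.6) cm: about -0.183 rad about tool y, in two halves, easing slightly outwards.

{"name": "play_rows", "arguments": {"moves": [[[0.01,0,-0.22,0,-0.0115,0,-1],[0.03,0,-0.44,0,-0.023,0,-1],[0.04,0,-0.66,0,-0.0345,0,-1],[0.06,0,-0.88,0,-0.046,0,-1],[0.07,0,-1.1,0,-0.0575,0,-1],[0.08,0,-1.32,0,-0.069,0,-1],[0.1,0,-1.54,0,-0.0805,0,-1],[0.11,0,-1.75,0,-0.092,0,-1]]], "grip_force": 80}}

```text
time: 10.8
eef_pos: [0.4622, 0.1429, 0.1417]
eef_rot: [180.0, 5.3, 50.4]
contact_force: [-0.8, -0.8, -1.9]
finger_gap: 0.099
```

```bash
cat >> h.py <<'E'
def tray(show=None,zlo=.155,zhi=.30,rad=.16,cen=(.5255,.2198)):
    """rim points above zlo, grey, fit plane -> tilt"""
    out=[]
    for n in("scene","side"):
        s=bot.snapshot(n);W=cloud(s);px=s["pixels"].astype(int);sat=px.max(2)-px.min(2)
        out.append((n,s,W,sat))
        if show: cv2.imwrite(f"pics/{n}{show}.png",s["pixels"])
    return out
E
python3 - <<'E'
from h import *
o=bot.observe();s=bot.snapshot("wrist");cv2.imwrite("pics/w9.png",s["pixels"])
print(o["time"],o["eef_pos"],o["eef_rot"],o["contact_force"],o["wrist_torque"],o["finger_gap"])
s=bot.snapshot("side");cv2.imwrite("pics/s9.png",cv2.resize(s["pixels"][180:350,230:410],None,fx=3.5,fy=3.5))
E
```

```text
10.8 [0.46216364 0.1429219  0.14169974] [179.99751264   5.33453618  50.36550576] [-0.77098277 -0.78370428 -1.87570764] [0.02641649 0.18237595 0.12061632] 0.09908458028825592
```

View pics/w9.png

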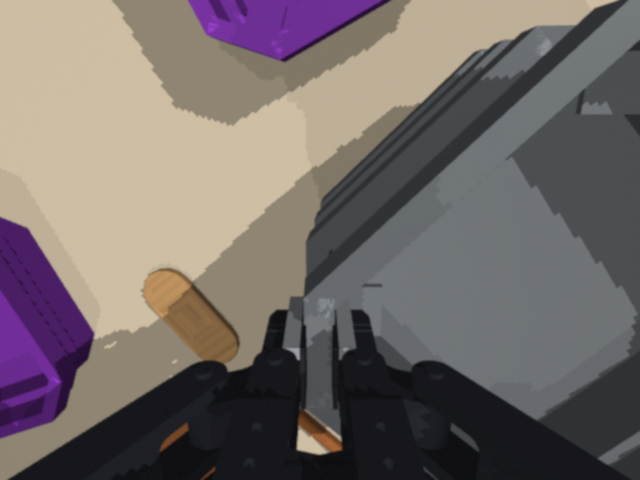

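View pics/s9.png

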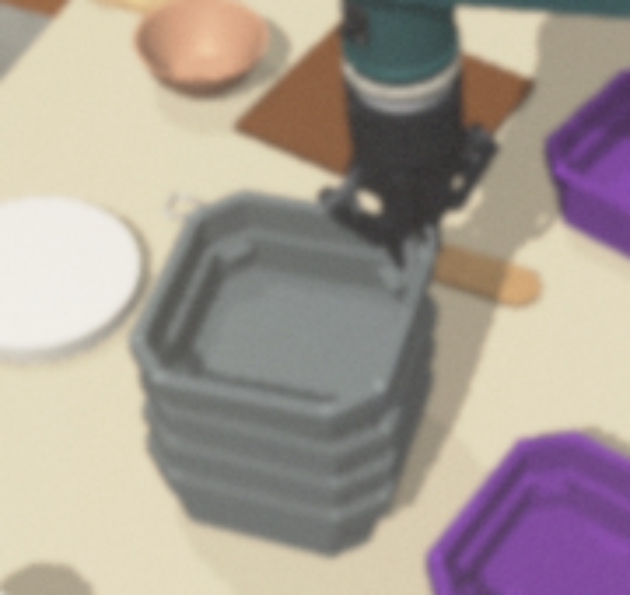

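It tilts rigidly with the gripper, so I continue to about 10.9°, ending with a short hold.

{"name": "play_rows", "arguments": {"moves": [[[0.02,0,-0.31,0,-0.0163,0,-1],[0.04,0,-0.62,0,-0.0327,0,-1],[0.06,0,-0.94,0,-0.049,0,-1],[0.08,0,-1.25,0,-0.0653,0,-1],[0.1,0,-1.56,0,-0.0817,0,-1],[0.12,0,-1.88,0,-0.098,0,-1],[0.12,0,-1.88,0,-0.098,0,-1],[0.12,0,-1.88,0,-0.098,0,-1]]], "grip_force": 80}}

```text
time: 11.9
eef_pos: [0.4641, 0.1453, 0.16]
eef_rot: [-180.0, 10.9, 50.4]
contact_force: [-1.5, -1.6, -1.1]
finger_gap: 0.099
```

```bash
python3 - <<'E'
from h import *
o=bot.observe();s=bot.snapshot("wrist");cv2.imwrite("pics/w10.png",s["pixels"])
print(o["time"],o["eef_pos"],o["eef_rot"],o["contact_force"],o["wrist_torque"],o["finger_gap"])
# tray plane & pose: rim pts in depth (exclude gripper region)
W=cloud(s,wristT(o,s));np.save("w10.npy",W)
for n in("scene","side"):
    s=bot.snapshot(n);Wc=cloud(s);cv2.imwrite(f"pics/{n}10.png",cv2.resize(s["pixels"][180:350,230:410] if n=="side" else s["pixels"][180:300,300:430],None,fx=3.5,fy=3.5))
    px=s["pixels"].astype(int);sat=px.max(2)-px.min(2)
    e=np.array([np.cos(np.radians(50.5)),np.sin(np.radians(50.5))])
    d=(Wc[...,:2]-np.array([.5255,.2198]))
    r=d@e; q=d@np.array([-e[1],e[0]])
    # far corner rim top height and side corners
    for nm,m in (("far",(abs(r-.103)<.012)&(abs(q)<.017)),("left",(abs(q-.101)<.006)&(abs(r)<.015)),("right",(abs(q+.101)<.006)&(abs(r)<.015))):
        z=Wc[m][:,2]; z=z[z>.13]; print(n,nm,len(z),np.percentile(z,[50,90]).round(4) if len(z) else None)
E
```

```text
11.9 [0.46414142 0.14530375 0.16002115] [-179.99926013   10.88107126   50.36501754] [-1.53351693 -1.64330413 -1.0748188 ] [-0.03398366  0.18947104  0.06745544] 0.098620698160749
scene far 56 [0.1669 0.1716]
scene left 31 [0.1888 0.1931]
scene right 61 [0.1864 0.1926]
side far 64 [0.1679 0.1718]
side left 158 [0.1752 0.192 ]
side right 84 [0.1822 0.1926]
```

View pics/side10.png

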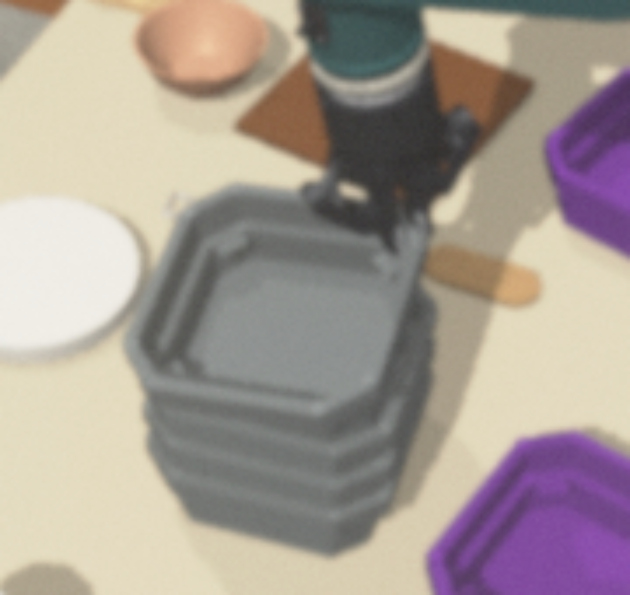

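View pics/w10.png

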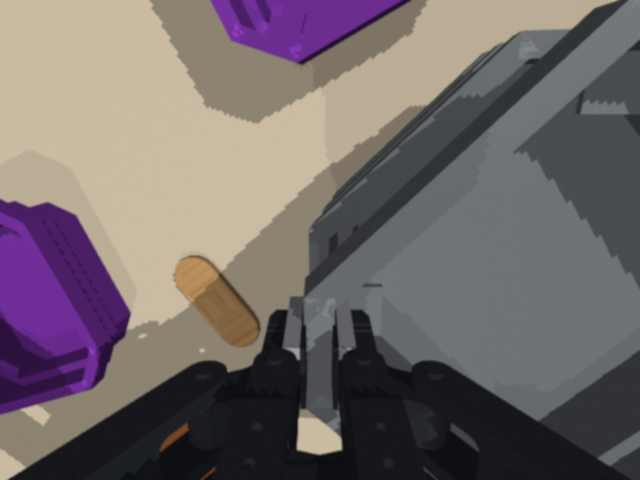

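Far rim corner is at z 0.1715 and still down; the side corners are at 0.1925, giving a lean of about 11°, grip unchanged. Next, straight up 6 cm at this lean with a firmer grip; world up = tool (-0.189, 0, -0.982).

{"name": "play_rows", "arguments": {"moves": [[[0,0,0,0,0,0,-1],[-0.06,0,-0.3,0,0,0,-1],[-0.11,0,-0.59,0,0,0,-1],[-0.17,0,-0.88,0,0,0,-1],[-0.23,0,-1.18,0,0,0,-1],[-0.3,0,-1.57,0,0,0,-1],[-0.38,0,-1.96,0,0,0,-1],[-0.38,0,-1.96,0,0,0,-1]]], "grip_force": 120}}

```text
time: 13.05
eef_pos: [0.4644, 0.1453, 0.1806]
eef_rot: [180.0, 10.8, 50.4]
contact_force: [0.8, 0.1, -2.0]
finger_gap: 0.09
```

```bash
python3 - <<'E'
from h import *
o=bot.observe();s=bot.snapshot("wrist");cv2.imwrite("pics/w11.png",s["pixels"])
print(o["time"],o["eef_pos"],o["eef_rot"],o["contact_force"],o["wrist_torque"],o["finger_gap"])
for n in("scene","side"):
    s=bot.snapshot(n);Wc=cloud(s);cv2.imwrite(f"pics/{n}11.png",cv2.resize(s["pixels"][180:350,230:410] if n=="side" else s["pixels"][180:300,300:430],None,fx=3.5,fy=3.5))
    e=np.array([np.cos(np.radians(50.5)),np.sin(np.radians(50.5))])
    d=(Wc[...,:2]-np.array([.5255,.2198]))
    r=d@e; q=d@np.array([-e[1],e[0]])
    for nm,m in (("far",(abs(r-.103)<.012)&(abs(q)<.017)),("left",(abs(q-.101)<.006)&(abs(r)<.015)),("right",(abs(q+.101)<.006)&(abs(r)<.015))):
        z=Wc[m][:,2]; z=z[z>.13]; print(n,nm,len(z),np.percentile(z,[50,90]).round(4) if len(z) else None)
E
```

```text
13.05 [0.46440213 0.14527517 0.18059718] [179.95910512  10.83930531  50.35293802] [ 0.75008815  0.14800921 -2.03139881] [-0.00904998  0.02024046  0.04983619] 0.08982864730445347
scene far 82 [0.1773 0.1913]
scene left 30 [0.2074 0.2128]
scene right 52 [0.2048 0.2123]
side far 100 [0.1618 0.1886]
side left 174 [0.1956 0.2115]
side right 107 [0.1995 0.2107]
```

View pics/side11.png

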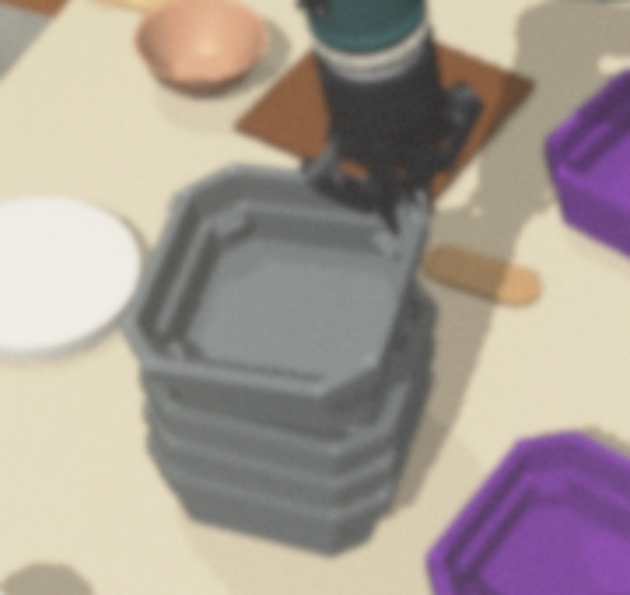

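The far corner rose with the rest (0.171 → 0.190) and the stack stands. Up another 5 cm.

{"name": "play_rows", "arguments": {"moves": [[[-0.08,0,-0.4,0,0,0,-1],[-0.19,0,-0.98,0,0,0,-1],[-0.34,0,-1.77,0,0,0,-1],[-0.51,0,-2.65,0,0,0,-1],[-0.7,0,-3.63,0,0,0,-1],[-0.85,0,-4.42,0,0,0,-1],[-0.95,0,-4.91,0,0,0,-1],[-0.95,0,-4.91,0,0,0,-1]]], "grip_force": 120}}

```text
time: 14.2
eef_pos: [0.4643, 0.1452, 0.2306]
eef_rot: [180.0, 10.8, 50.4]
contact_force: [0.0, 0.4, -2.3]
finger_gap: 0.092
```

```bash
python3 - <<'E'
from h import *
o=bot.observe();s=bot.snapshot("wrist");cv2.imwrite("pics/w12.png",s["pixels"])
print(o["time"],o["eef_pos"],o["eef_rot"],o["contact_force"],o["wrist_torque"],o["finger_gap"],o["joints"])
for n in("scene","side"):
    s=bot.snapshot(n);Wc=cloud(s);cv2.imwrite(f"pics/{n}12.png",s["pixels"])
    e=np.array([np.cos(np.radians(50.5)),np.sin(np.radians(50.5))])
    d=(Wc[...,:2]-np.array([.5255,.2198]))
    r=d@e; q=d@np.array([-e[1],e[0]])
    for nm,m in (("far",(abs(r-.103)<.012)&(abs(q)<.017)),("left",(abs(q-.101)<.006)&(abs(r)<.015)),("right",(abs(q+.101)<.006)&(abs(r)<.015))):
        z=Wc[m][:,2]; z=z[z>.13]; print(n,nm,len(z),np.percentile(z,[50,90]).round(4) if len(z) else None)
p=[.6065,-.181]; 
print(rel([0,0,0],[180,0,0]))
E
```

```text
14.2 [0.46428308 0.14521668 0.23055947] [179.96402912  10.84741378  50.35547351] [ 0.01391903  0.41378322 -2.34911132] [-0.03357192  0.00259177  0.06847373] 0.09243826591568971 [ 15.19766908   3.92490622  77.56759297  -6.54769515 107.28390116
 -36.62832777]
scene far 101 [0.2143 0.2394]
scene left 31 [0.2584 0.2617]
scene right 57 [0.2523 0.2606]
side far 117 [0.2087 0.2379]
side left 188 [0.2463 0.2609]
side right 113 [0.2501 0.2598]
[-35.671, -26.451, 30.287, 0.083, 0.179, 0.876]
```

View pics/side12.png

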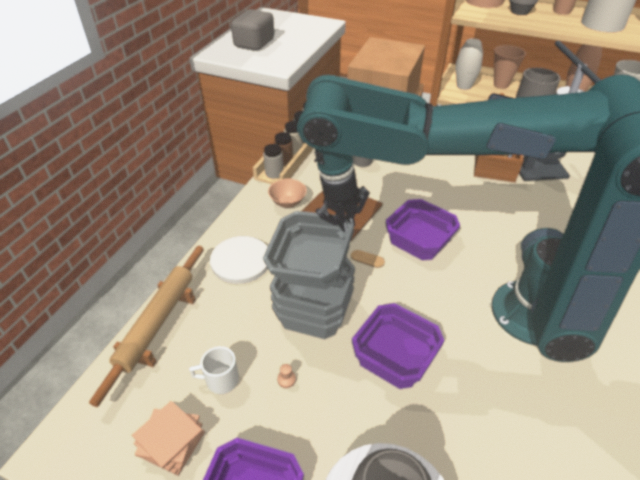

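The tray is clear: far rim corner 0.239, stack unmoved. Now level it, then carry with the yaw turning from 50 to 15.

```bash
python3 - <<'E'
from h import *
p0=np.array([.4643,.1452,.2306]);p1=np.array([.509,-.207,.215])
for f in (.125,.25,.375,.5,.625,.75,.875,1):
    g=f*f*(3-2*f)*0.5
    print(rel(p0+(p1-p0)*g,[180,10.85*(1-f),50.4-35.4*g]))
E
```

```text
[-0.492, 0.587, 0.027, 0.002, 0.025, 0.013]
[-1.825, 2.054, 0.374, 0.007, 0.049, 0.047]
[-3.71, 4.129, 0.864, 0.014, 0.072, 0.096]
[-5.871, 6.508, 1.426, 0.021, 0.096, 0.152]
[-8.031, 8.886, 1.988, 0.027, 0.119, 0.209]
[-9.916, 10.961, 2.478, 0.03, 0.143, 0.258]
[-11.249, 12.429, 2.825, 0.031, 0.166, 0.294]
[-11.755, 12.985, 2.956, 0.029, 0.189, 0.307]
```

{"name": "play_rows", "arguments": {"moves": [[[-0.49,0.59,0.03,0.002,0.025,0.013,-1],[-1.83,2.05,0.37,0.007,0.049,0.047,-1],[-3.71,4.13,0.86,0.014,0.072,0.096,-1],[-5.87,6.51,1.43,0.021,0.096,0.152,-1],[-8.03,8.89,1.99,0.027,0.119,0.209,-1],[-9.92,10.96,2.48,0.03,0.143,0.258,-1],[-11.25,12.43,2.83,0.031,0.166,0.294,-1],[-11.76,12.99,2.96,0.029,0.189,0.307,-1]]], "grip_force": 120}}

```text
time: 15.35
eef_pos: [0.4865, -0.0324, 0.223]
eef_rot: [180.0, -0.1, 32.6]
contact_force: [-0.5, -0.6, -2.6]
finger_gap: 0.09
```

```bash
python3 - <<'E'
from h import *
o=bot.observe();print(o["time"],o["eef_pos"],o["eef_rot"],o["contact_force"],o["finger_gap"])
p0=o["eef_pos"];p1=np.array([.509,-.207,.195]);y0=o["eef_rot"][2]
for f in np.array([1,2,3,4,5,6,7,7])/7:
    g=f*f*(3-2*f)
    print(rel(p0+(p1-p0)*g,[180,0,y0+(15-y0)*g]))
E
```

```text
15.35 [ 0.48647366 -0.03241867  0.22302727] [ 1.79988763e+02 -6.67340389e-02  3.25613557e+01] [-0.50700523 -0.56225904 -2.644425  ] 0.0899579375103512
[-0.415, 0.882, 0.155, 0.0, -0.001, 0.017]
[-1.487, 3.157, 0.555, 0.0, -0.001, 0.061]
[-2.952, 6.268, 1.101, 0.0, -0.001, 0.121]
[-4.549, 9.658, 1.696, 0.0, -0.001, 0.186]
[-6.014, 12.769, 2.243, 0.0, -0.001, 0.246]
[-7.085, 15.044, 2.642, 0.0, -0.001, 0.29]
[-7.501, 15.926, 2.797, 0.0, -0.001, 0.307]
[-7.501, 15.926, 2.797, 0.0, -0.001, 0.307]
```

{"name": "play_rows", "arguments": {"moves": [[[-0.42,0.88,0.16,0,0,0.017,-1],[-1.49,3.16,0.56,0,0,0.061,-1],[-2.95,6.27,1.1,0,0,0.121,-1],[-4.55,9.66,1.7,0,0,0.186,-1],[-6.01,12.77,2.24,0,0,0.246,-1],[-7.09,15.04,2.64,0,0,0.29,-1],[-7.5,15.93,2.8,0,0,0.307,-1],[-7.5,15.93,2.8,0,0,0.307,-1]]], "grip_force": 120}}

```text
time: 16.35
eef_pos: [0.5099, -0.2052, 0.1949]
eef_rot: [-179.9, -0.0, 15.1]
contact_force: [-0.3, -0.0, -3.0]
finger_gap: 0.087
```

```bash
python3 - <<'E'
from h import *
o=bot.observe();print(o["time"],o["eef_pos"],o["eef_rot"],o["contact_force"],o["finger_gap"],abs(o["qvel"]).max())
for n in("scene","side"):
    s=bot.snapshot(n);W=cloud(s);cv2.imwrite(f"pics/{n}13.png",s["pixels"])
    px=s["pixels"].astype(int);sat=px.max(2)-px.min(2)
    m=(abs(W[...,0]-.607)<.14)&(abs(W[...,1]+.181)<.14)&(W[...,2]>.215)&(W[...,2]<.27)&(sat<40)
    P=W[m];A=np.c_[P[:,:2],np.ones(len(P))]
    for _ in range(4):
        c=np.linalg.lstsq(A,P[:,2],rcond=None)[0];k=P[:,2]-A@c; g=(k>-.003); P,A=P[g],A[g]
    print(n,len(P),"slope deg",np.degrees(np.arctan(np.hypot(c[0],c[1]))),np.median(P[:,2]),rect(W[m]))
    m=(abs(W[...,0]-.527)<.12)&(abs(W[...,1]-.218)<.12)&(W[...,2]>.127)&(W[...,2]<.15)&(sat<40)
    print("stack rim",m.sum(),np.median(W[m][:,2]),rect(W[m]))
E
```

```text
16.35 [ 0.50988446 -0.20516778  0.19489242] [-1.79941679e+02 -7.80578292e-03  1.51495585e+01] [-0.25697603 -0.01712783 -2.98406273] 0.08696478125738177 1.1210551077779782
scene 556 slope deg 1.1295714305942297 0.24323506985556698 ((608.6847534179688, -181.62977600097656), (184.3026123046875, 181.686279296875), 60.28038024902344)
stack rim 756 0.13604572917065794 ((527.3404541015625, 217.35183715820312), (185.8211669921875, 179.86668395996094), 5.644197463989258)
side 275 slope deg 6.767393575241366 0.2417683493173003 ((604.0064086914062, -173.56582641601562), (185.1465301513672, 195.6016845703125), 58.426509857177734)
stack rim 1212 0.1358030398243757 ((525.4640502929688, 221.3599853515625), (181.40847778320312, 185.35025024414062), 4.951417446136475)
```

View pics/side13.png

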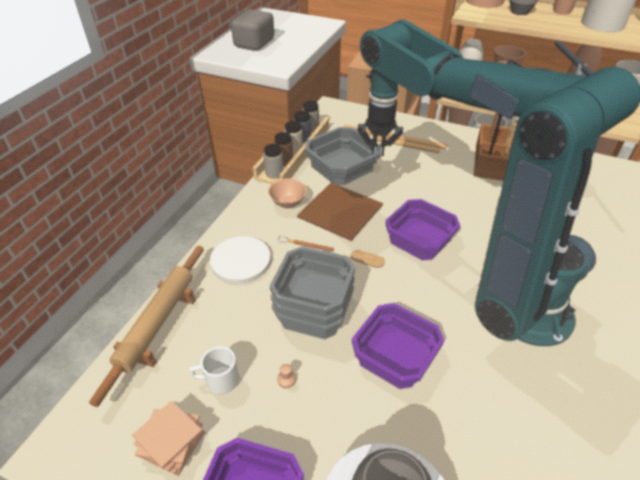

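View pics/scene13.png

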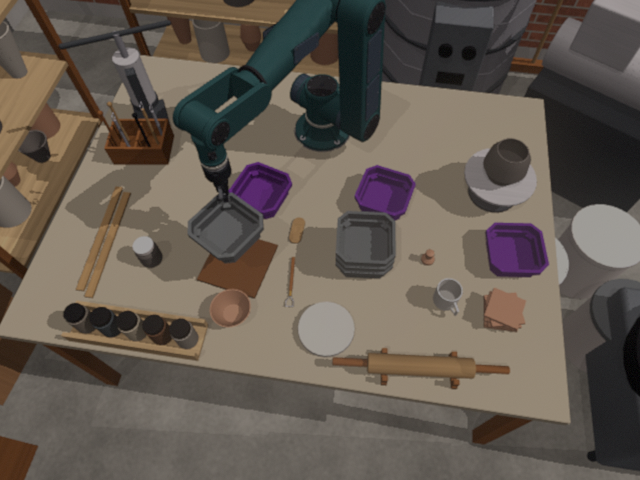

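Tray centre is (0.609, -0.182) in scene against the board's (0.608, -0.18). Rim top 0.243 puts the underside at about 0.177, and the stack and bystanders are in place. The side camera's slope of 6.8° disagrees with scene's 1.1°, so I'll hold one call and re-check the level with a robust fit.

{"name": "play_rows", "arguments": {"moves": [[[0,0,0,0,0,0,-1],[0,0,0,0,0,0,-1],[0,0,0,0,0,0,-1],[0,0,0,0,0,0,-1],[0,0,0,0,0,0,-1],[0,0,0,0,0,0,-1],[0,0,0,0,0,0,-1],[0,0,0,0,0,0,-1]]]}}

```text
time: 17.45
eef_pos: [0.5099, -0.2055, 0.1952]
eef_rot: [180.0, -0.0, 15.1]
contact_force: [0.3, 0.4, -1.8]
finger_gap: 0.09
```

```bash
python3 - <<'E'
from h import *
o=bot.observe();print(o["time"],o["eef_pos"],o["eef_rot"],o["contact_force"],o["finger_gap"],abs(o["qvel"]).max())
for n in("scene","side"):
    s=bot.snapshot(n);W=cloud(s);px=s["pixels"].astype(int);sat=px.max(2)-px.min(2)
    C=np.array([.607,-.181]);d=W[...,:2]-C
    for a in range(15,375,45):
        e=np.array([np.cos(np.radians(a)),np.sin(np.radians(a))]);L=.101 if (a-15)%90==0 else .085
        m=(np.linalg.norm(d-L*e,axis=-1)<.014)&(W[...,2]>.2)&(W[...,2]<.28)&(sat<40)
        z=W[m][:,2]; print(n,a,len(z),np.percentile(z,90).round(4) if len(z)>4 else None)
s=bot.snapshot("wrist");cv2.imwrite("pics/w14.png",s["pixels"])
W=cloud(s,wristT(o,s));m=(W[...,2]>.232)&(W[...,2]<.25)&(np.arange(480)[:,None]<290)
P=W[m];c=np.linalg.lstsq(np.c_[P[:,:2],np.ones(len(P))],P[:,2],rcond=None)[0];print("wrist",len(P),np.degrees(c[:2]),np.median(P[:,2]))
E
```

```text
17.45 [ 0.50986823 -0.20552731  0.19520858] [ 1.79997470e+02 -2.77843084e-02  1.51245026e+01] [ 0.34058653  0.42597217 -1.82266498] 0.0899897219599998 0.11398494499186136
scene 15 64 0.2451
scene 60 53 0.2444
scene 105 33 0.246
scene 150 67 0.245
scene 195 25 0.2598
scene 240 98 0.244
scene 285 65 0.2449
scene 330 45 0.2458
side 15 25 0.2427
side 60 56 0.2419
side 105 106 0.2423
side 150 75 0.2433
side 195 39 0.2592
side 240 35 0.2321
side 285 86 0.2415
side 330 82 0.2413
wrist 18796 [ 24.39756347 -14.36278647] 0.2437687411294645
```

View pics/w14.png

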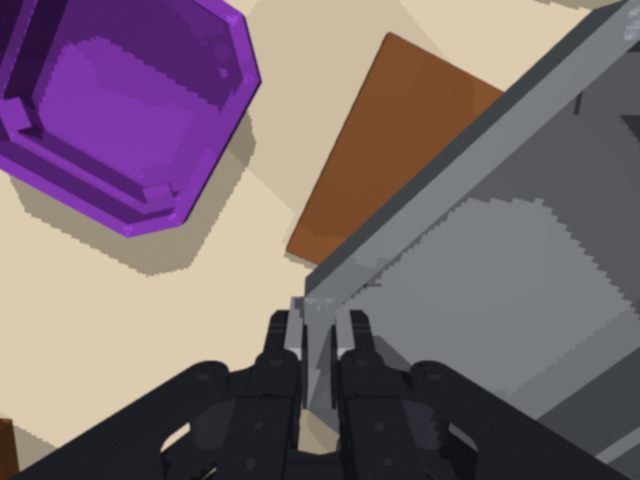

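The rim is level all round: heights are within 2 mm in both fixed cameras, apart from the gripped spot and one occluded spot. The wrist plane fit is invalid because it took in the inner walls. The rim is still firmly between the pads at (320,330), so I'm handing in.

```bash
python3 -c "
from rig import bot
print(bot.finish_job())
o=bot.observe();print(o['time'],o['eef_pos'],o['finger_gap'])"
```

```text
the job is handed in; nothing more can be done
None
the job is handed in; nothing more can be done
```

I took the top grey tray by its cut corner nearest the base and eased that corner up until it leaned about 11°, with the far corner still seated. I then lifted it clear, levelled it and carried it over the ware board. I handed the job in at about 17.6 s with the tray still held. No verdict is reported.

**Last checks**
- **Position:** the tray's centre was within about 2 mm of the board's centre, seen by the scene camera. The side camera put it about 8 mm off, with the gripper spoiling that reading. Its underside was about 0.177 m above the bench.
- **Level and still:** rim heights agreed within about 2 mm all round in both fixed cameras, leaving out the gripped corner and one occluded spot. The joints were at rest.
- **Grip:** finger gap 0.09, with the rim between the pads in the wrist picture.
- **The rest of the bench:** the stack was within about 2 mm of where it started. The bystanders looked unmoved in the pictures, but I did not measure them.

**What failed or disagreed**
- **First grasp missed:** the fingers shut just above the rim without touching it. All three cameras showed the fingertips about 27 mm short of the reported TCP. I allowed for that, and the second grasp held.
- **Bad level fits:** a first plane fit from the side camera gave 6.8° and one from the wrist camera gave nonsense. Both had picked up things other than the rim, and the point-by-point rim heights did not bear them out.

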